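Rack a setting block and hold the inspection scope over it

TASK

Put the loose blue setting block upright, and without dropping it, into its own slot in the white rack, the one with the blue labels, and let go of it. Then take the cordless inspection scope from its charging dock, carry it over the top of the steel straightedge without touching that, and hold it upright about 10 mm above the top face of the racked blue block, centred on it and with the scope's long side along the block's long side, never touching the block with it. Finish while holding the scope still there, and leave the red block, the straightedge, the bottle and the ring gauge undisturbed.

Things in the scene. Friction and masses are not known exactly. Their poses are not given: they have to be found in the camera images.
- blue_block: loose setting block, a steel bar 20 mm (its x) by 36 mm (its y) by 60 mm tall (its z), about 0.3 kg, the top 14 mm blue with a bright inlay on the top face; at the start it stands upright on the granite to the robot's left. Origin: centre of the underside. Half a turn about z makes no difference
- blue_block_top (a point): centre of the blue block's top face, 60 mm above its underside; axes as the block's
- slot_blue: the slot with blue labels (on the rack top at its +x side and on both long faces); which of the three it is varies. Origin: centre of its flat floor, 12 mm above the granite, 22 mm below the rack top. A well 24 mm (x) by 40 mm (y), 2 mm of play each side of a block, mouth chamfer 2 mm. A seated block has its origin here and stands 38 mm proud of the rack
- rack: fixed white rack, 84 mm (x) by 226 mm (y) by 34 mm high, lying to the robot's right; three slots in a row along its y, 70 mm apart. Slots have the rack's yaw. Origin: centre of the underside
- slot_green: the slot with green labels, empty, otherwise like the blue one; not to be used
- slot_red: the slot with red labels, otherwise like the blue one; the red block stands in it
- red_block: a block like the blue one but red at the top, standing in the red slot; leave it there. Origin: centre of the underside
- scope: loose cordless inspection scope, about 0.22 kg, 112 mm tall, upright in its dock: a black hood 30 mm (x) by 44 mm (y, long side) by 34 mm high with the lens in its flat underside; above it, up to the top, a white grip 26 mm (x) by 40 mm (y) with blue buttons. Origin: centre of the underside; z up. Half a turn about z makes no difference
- scope_lens (a point): centre of the scope's lens face, the same point as the scope's origin
- dock: fixed black charging dock to the robot's left, an open tray 48 mm (x) by 62 mm (y) by 20 mm high with walls 5 mm thick and a floor 5 mm above the granite (4 mm of play round the scope), a small grey plug on its +x side. Origin: centre of the underside
- straightedge: heavy loose steel straightedge on edge, 340 mm (its x, pointing roughly away from the robot) by 32 mm (y) by 90 mm high, 4 kg, standing between the dock and the rack. Origin: centre of the underside
- bottle: loose blue dispensing bottle with a steel cap, 60 mm across, 125 mm tall, at the far side; leave it. Origin: centre of the underside
- ring_gauge: loose steel ring gauge lying flat, 60 mm across, bore 32 mm, 22 mm high, at the far side; leave it. Origin: centre of the underside
Mind the look-alikes: they are no part of the job. Of the things like the scope, leave any that is purple; of the rest the larger one is meant. What is shaped like the blue_block but orange is not meant.

How it is judged (in metres and radians):
On the way, in this order (a step that is already met when the one before it is completed fails the run):
1. the blue block stands fully home in the slot with blue labels, released and at rest (horizontal distance between blue_block and slot_blue below 0.006 m and z of blue_block in the frame of slot_blue below 0.004 m and angle between blue_block's own z axis and vertical below 0.1 rad and angle between the y axis of blue_block and the y axis of slot_blue, either way round below 0.2 rad and linear speed of blue_block below 0.02 m/s and contact force between blue_block and the fingers below 0.05 N), for 0.2 s.
2. the scope passes over the top of the straightedge (height (world z) of scope_lens above 0.09 m and y of scope_lens in the frame of straightedge between -0.05 and 0.05 m and x of scope_lens in the frame of straightedge between -0.19 and 0.19 m).
At the end, for the whole second after the job is handed in: Blue block released, still and home in the blue slot (6 mm sideways, 4 mm high, 0.1 rad tilt, 0.2 rad yaw); scope held still by the fingers, lens 3 to 18 mm above the block, centred within 8 mm, tilt under 0.1 rad, long sides aligned within 0.12 rad, touching no block and no rack (all of step 1 and z of scope_lens in the frame of blue_block_top between 0.003 and 0.018 m and horizontal distance between scope_lens and blue_block_top below 0.008 m and angle between the y axis of scope and the y axis of blue_block, either way round below 0.12 rad and angle between scope's own z axis and vertical below 0.1 rad and linear speed of scope below 0.02 m/s and contact force between scope and the fingers above 1 N and contact force between scope and blue_block below 0.05 N and contact force between scope and rack below 0.05 N and contact force between scope and red_block below 0.05 N); the arm keeps its last pose, push and grip.
It fails at once if the scope touches the blue block (over 0.5 N) (contact force between scope and blue_block above 0.5 N).
It fails at once if the scope or the robot touches the straightedge (over 0.5 N) (contact force between any of scope, the arm, the fingers and straightedge above 0.5 N).
It fails at once if the blue block is dropped (moves faster than 0.45 m/s, out of the fingers) (contact force between blue_block and the fingers below 0.05 N and linear speed of blue_block above 0.45 m/s).
It fails at once if the red block, straightedge, bottle or ring gauge is moved by more than 10 mm (distance of any of red_block, straightedge, bottle, ring_gauge from where it was at the start of the episode above 0.01 m).
It also fails if it takes over 61 s, if anything falls off the work surface, if the arm or the gripper's body presses on something with over 40 N, if the wrist force passes 120 N, or if a joint passes its speed limit or range.

ROBOT

A 6-joint arm with a two-finger parallel gripper is mounted at the origin on the work surface. World frame = base frame: x ahead of the robot, y to its left, z up, the work surface at z = 0. Lengths are in mm, angles in rad, forces in N, time in s.
With the tool pointing down it reaches from about 350 to 875 mm from the base axis. Payload 4.2 kg.
Tool frame: the origin (TCP) lies at the very end of the fingers, on their centre line; the grasp point (between the pads) lies 19 mm behind it; z points along the fingers, y is the line along which they close (so a half turn about z gives the same grasp; the last joint's range is limited). The gripper opens to 85 mm and grips with 20 to 120 N. Pads are 22 mm wide; open, the fingers measure 114 mm over their backs; the gripper's body (76 mm by 85 mm) begins 54 mm behind the grasp point. The pads swing forward as they close: fully open they stand 13 mm farther back than shut.
Start: joints at [-0.911, 0.385, 0.008, 0, -1.194, -0.259], TCP at [243.86, -575.44, 197.012] pointing down, gripper open.
Joint ranges: [-3.14, 3.14], [-1.21, 2.06], [-1.07, 1.41], [-3.16, 2.05], [-2.99, -0.16], [-3.1, 3.1]. Speed limits (rad/s): [2.79, 2.79, 3.14, 3.14, 3.14, 3.14].

INTERFACE

Orientations are given as a unit quaternion [x, y, z, w].
In Python, from bench import read_state, get_image, get_calibration, job_done gives the robot as it stands.
- The arm moves only by the shell command python3 -m creep 'ROWS'. ROWS is a JSON object of lists of equal length, an entry for each row: "translation": the shift along the world's x, y, z in cm, a list of three; "delta_rot": the turn, a rotation vector about the world's x, y, z in degrees, a list of three; "hand": the finger opening in cm, from 0 to 8.54. A call has 1 to 8 rows; each row is the pose to reach, as a shift and turn from the pose commanded when the call began; what a row does not reach only later rows make up. A row lasts 1/8 s, in which the tool goes at most 62.5 mm and 10.7 degrees, less where a joint would pass 70% of its speed; a pose out of reach is approached as far as the arm can. A call with a gripper value outside its range is refused whole. The fingers move at their own pace and stop on an object; the grip force is fixed at half the most. Time passes only in rows, so rows that repeat a pose let the fingers close. It gives the time, the measured TCP pose, the force, the opening and the grip force at its end, in the units of the state.
- read_state(): the state, without advancing time (a new reading comes with each control period).
- get_image(name): name is "side" or "top" or "wrist"; returns (picture, depth): 420x560x3 uint8, red, green, blue; 420x560 float32, mm along the optical axis (not along the pixel's ray), 0 where there is no reading.
- get_calibration(name): a dict with "intrinsics" (3x3 intrinsics, pixels), "xyz" and "attitude" of the camera in the world. Camera axes: x right, y down, z forward; pixel columns grow to the right and rows downward; lengths in mm; the calibration is good to about 2 mm. A picture is of the moment at which its call begins: read the wrist's pose just before it. get_calibration takes no time and is no camera call; for the wrist camera it gives the pose at the moment of the call.
- job_done(): hands the job in; it is judged then, once.
The state is a dict: "clock": time; "joints": joint angles; "joint_vel": joint speeds; "joint_efforts": joint torques, N m; "position": TCP position; "ee_rot": TCP orientation; "contact_force": force on the tool from outside, world axes, zero at the start; "wrist_torque": the same for the moment, N m; "gripper_width": finger opening in mm; "grasp_force": force on a finger pad.
Only numpy, scipy, OpenCV 4.12 (cv2) and the standard library are available. Lean on these libraries where they do the work, as an engineer would, in place of code of your own. Each camera call takes 0.05 s, during which the arm holds its last target. There are 200 camera calls.

## Working session

There is one attempt and no reset: what is moved stays moved. The work goes in short steps, Python scripts to look and compute and a shell command to move; the robot and the scene stay as the last step left them, time stands still between calls to the robot, and variables do not carry over. Pictures are saved under pics/ and viewed, at most 10 in all, crops included, and the job is handed in when it is done.

```bash
ls; mkdir -p pics; python3 - <<'E'
from bench import *
import cv2,numpy as np
print(read_state())
for n in ("top","side"):
    p,d=get_image(n); c=get_calibration(n); print(n,c)
    np.savez(f"{n}0.npz",p=p,d=d); cv2.imwrite(f"pics/{n}0.png",cv2.cvtColor(p,cv2.COLOR_RGB2BGR))
E
```

```text
pics
{'clock': 0.0, 'joints': array([-9.11397984e-01,  3.85543322e-01,  6.63262722e-03, -4.97905641e-04,
       -1.19398233e+00, -2.58555008e-01]), 'joint_vel': array([ 0.00029186,  0.00020747,  0.00052663, -0.00274342, -0.00127558,
       -0.00068014]), 'joint_efforts': array([-8.37448988e-05, -3.92289770e+01,  1.88403511e+01,  4.18616742e+00,
       -4.67674530e-03,  1.97548951e-05]), 'position': array([ 243.60801838, -574.86242842,  195.9324648 ]), 'ee_rot': array([-1.98992451e-01,  9.80000435e-01,  1.04236601e-03, -2.57008590e-04]), 'contact_force': array([-0.55021088,  0.39787835,  0.01906547]), 'wrist_torque': array([-0.00406228, -0.03456557,  0.02946154]), 'grasp_force': 0.0, 'gripper_width': 85.71310167409108}
top {'intrinsics': array([[394.47223486,   0.        , 282.2336854 ],
       [  0.        , 394.47223486, 206.68296281],
       [  0.        ,   0.        ,   1.        ]]), 'xyz': array([485.79765433, -32.95419733, 932.20089937]), 'attitude': array([ 0.71276117, -0.69813642,  0.03373872, -0.05864088])}
side {'intrinsics': array([[534.31813119,   0.        , 285.98732626],
       [  0.        , 534.31813119, 215.30427585],
       [  0.        ,   0.        ,   1.        ]]), 'xyz': array([ 405.1322316 , -808.62219561,  613.80939906]), 'attitude': array([ 0.87426086, -0.11834918,  0.06548828, -0.46623247])}
```

View pics/top0.png

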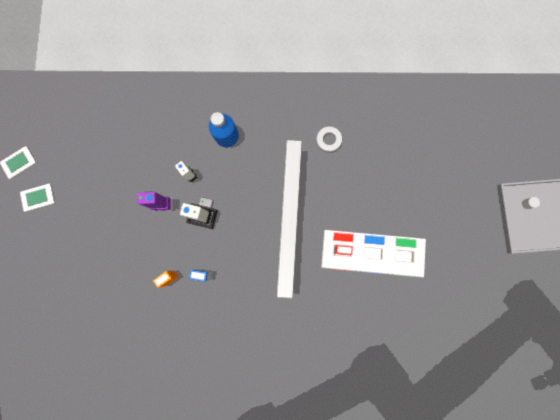

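View pics/side0.png

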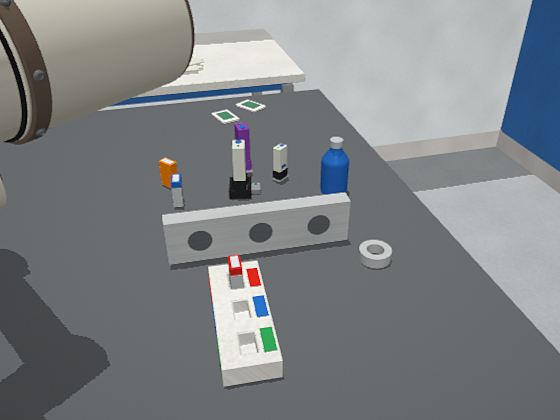

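The top picture shows the blue block at (199,275), the orange one at (164,279), the scope in its dock at (193,212), the purple one at (150,200) and the small scope at (185,170). The straightedge runs along x≈289, rows 142–297. The rack is at (374,253) with slots red (343,250), blue (372,253) and green (403,256). The side view agrees: blue is the middle slot.

```bash
cat > h.py <<'E'
import numpy as np,cv2
from scipy.spatial.transform import Rotation as R
from bench import *
def rays(c,uv):
    uv=np.atleast_2d(uv).astype(float)
    d=np.c_[uv,np.ones(len(uv))]@np.linalg.inv(c["intrinsics"]).T
    return d@R.from_quat(c["attitude"]).as_matrix().T
def plane(c,uv,z):
    d=rays(c,uv); return c["xyz"]+d*((z-c["xyz"][2])/d[:,2])[:,None]
def cross(c1,u1,c2,u2):
    d1,d2=rays(c1,u1)[0],rays(c2,u2)[0]
    s=np.linalg.lstsq(np.c_[d1,-d2],c2["xyz"]-c1["xyz"],rcond=None)[0]
    a,b=c1["xyz"]+s[0]*d1,c2["xyz"]+s[1]*d2
    return (a+b)/2,np.linalg.norm(a-b)
def cloud(c,d):
    v,u=np.indices(d.shape); r=rays(c,np.c_[u.ravel(),v.ravel()])
    return (c["xyz"]+r*d.reshape(-1,1)).reshape(*d.shape,3)
HUE={"blue":(100,128),"red":None,"green":(50,90)}
def mask(p,col):
    h,s,v=cv2.split(cv2.cvtColor(p,cv2.COLOR_RGB2HSV))
    if col=="red": m=((h<6)|(h>174))
    elif col=="white": return ((s<50)&(v>170)).astype(np.uint8)
    else: lo,hi=HUE[col]; m=(h>=lo)&(h<=hi)
    return (m&(s>110)&(v>50)).astype(np.uint8)
def blobs(m,mina=12):
    n,l,st,ce=cv2.connectedComponentsWithStats(m.astype(np.uint8))
    return [(ce[i],st[i],l==i) for i in range(1,n) if st[i][4]>=mina]
def rect(pts):
    (x,y),(w,h),a=cv2.minAreaRect(np.asarray(pts,np.float32)[:,:2]) 
    if w>h: w,h,a=h,w,a-90   # h long side; angle of long side = a+90
    return np.array([x,y]),w,h,((a+90)+90)%180-90
E
python3 - <<'E'
from h import *
C={};P={};D={}
for n in("top","side"):
    f=np.load(n+"0.npz");P[n],D[n]=f["p"],f["d"];C[n]=get_calibration(n)
    X=cloud(C[n],D[n])
    for col in("blue","red","green"):
        for ce,st,l in blobs(mask(P[n],col),10):
            q=X[l&(D[n]>0)]
            print(n,col,ce.round(1),st[4],np.median(q,0).round(0) if len(q) else None, q[:,2].max().round(0) if len(q) else None)
# granite z check & height-cuts in top
X=cloud(C["top"],D["top"])
print("granite z",np.median(X[330:350,100:200,2]), np.median(X[300:310,240:270,2]))
def cut(u0,v0,u1,v1,z0,z1):
    q=X[v0:v1,u0:u1].reshape(-1,3);q=q[(q[:,2]>z0)&(q[:,2]<z1)]
    return len(q),q[:,2].mean().round(1),rect(q)
print("block",cut(185,262,212,288,50,75))
print("scope",cut(172,195,216,230,104,125))
print("dock",cut(180,195,220,232,12,28))
print("edge",cut(265,130,310,305,80,100))
print("rack",cut(315,225,432,280,28,40))
print("red",cut(330,240,358,262,60,80))
E
```

```text
top blue [224.7 132.3] 592 [764. 130.  81.] 108.0
top blue [149.  197.1] 36 [609. 281. 113.] 116.0
top blue [186.  209.6] 21 [582. 199. 118.] 120.0
top blue [374.  239.6] 135 [ 532. -208.   35.] 39.0
top blue [199.3 274.8] 65 [448. 177.  59.] 63.0
top red [342.8 237.1] 145 [ 537. -139.   35.] 41.0
top red [340.  250.7] 38 [ 502. -123.   70.] 75.0
top red [347.5 246.2] 10 [ 515. -144.   71.] 74.0
top green [405.5 242.5] 133 [ 528. -278.   35.] 39.0
side blue [537.4  85.5] 6861 [2307. 1345. -348.] 76.0
side blue [200.2  93.9] 901 [593. 950. -58.] -44.0
side blue [242.1 126.1] 16 [609. 284. 113.] 115.0
side blue [237.7 141. ] 13 [583. 202. 117.] 119.0
side blue [334.1 171.3] 1116 [771. 120.  61.] 109.0
side blue [176.  182.2] 83 [444. 166.  56.] 61.0
side blue [260.  305.8] 233 [ 532. -210.   35.] 38.0
side red [234.7 266.5] 161 [ 506. -153.   71.] 74.0
side red [253.2 276.8] 193 [ 537. -140.   35.] 37.0
side red [209.7 287.5] 14 [ 464. -142.   29.] 35.0
side green [250.4 104.3] 39 [707. 658.   8.] 10.0
side green [224.6 114.8] 37 [618. 603.   7.] 10.0
side green [267.8 338.7] 282 [ 528. -280.   35.] 38.0
granite z -0.3551009110466339 -0.31691854403067055Traceback (most recent call last):
  File "<stdin>", line 16, in <module>
  File "<stdin>", line 15, in cut
  File "h.py", line 29, in rect
    (x,y),(w,h),a=cv2.minAreaRect(np.asarray(pts,np.float32)[:,:2])
                  ~~~~~~~~~~~~~~~^^^^^^^^^^^^^^^^^^^^^^^^^^^^^^^^^^
cv2.error: OpenCV(4.12.0) /io/opencv/modules/imgproc/src/convhull.cpp:143: error: (-215:Assertion failed) total >= 0 && (depth == CV_32F || depth == CV_32S) in function 'convexHull'
```

```bash
sed -i 's/np.asarray(pts,np.float32)\[:,:2\]/np.ascontiguousarray(np.asarray(pts,np.float32)[:,:2])/' h.py
python3 - <<'E'
from h import *
f=np.load("top0.npz");c=get_calibration("top")
X=cloud(c,f["d"])
def cut(n,u0,v0,u1,v1,z0,z1):
    q=X[v0:v1,u0:u1].reshape(-1,3);q=q[(q[:,2]>z0)&(q[:,2]<z1)]
    r=rect(q);print(n,len(q),q[:,2].mean().round(1),q[:,:2].mean(0).round(1),[np.round(x,1) for x in r])
cut("block",185,262,212,288,50,75)
cut("scope",172,195,216,230,104,125)
cut("dock",180,195,220,232,12,28)
cut("edge",265,130,310,305,80,100)
cut("rack",315,225,432,280,28,40)
cut("red",330,240,358,262,62,80)
s=get_calibration("side")
print("scope button 2view",cross(c,[186,209.6],s,[237.7,141]))
print("block blue 2view",cross(c,[199.3,274.8],s,[176,178]))
print("slot label 2view",cross(c,[374,239.6],s,[260,305.8]))
w=get_calibration("wrist");st=read_state()
M=R.from_quat(st["ee_rot"]).as_matrix();print("cam in tool",M.T@(w["xyz"]-st["position"]),"\n",M.T@R.from_quat(w["attitude"]).as_matrix(),w["intrinsics"])
print("tool axes",M)
E
```

```text
block 161 59.5 [445.5 180.4] [array([445.2, 181.2]), np.float64(19.9), np.float64(35.7), np.float64(82.5)]
scope 243 116.3 [580.9 189.2] [array([581.4, 190.3]), np.float64(25.9), np.float64(40.4), np.float64(77.8)]
dock 275 17.6 [589.4 182.8] [array([591. , 188.7]), np.float64(62.3), np.float64(66.9), np.float64(-12.4)]
edge 2330 89.7 [571.3 -17.6] [array([575.8, -17.7]), np.float64(31.9), np.float64(340.4), np.float64(-2.3)]
rack 3266 33.9 [ 503.1 -208. ] [array([ 503.4, -207.6]), np.float64(86.2), np.float64(226.5), np.float64(86.0)]
red 155 71.9 [ 508.1 -136.9] [array([ 508.1, -137. ]), np.float64(19.6), np.float64(35.0), np.float64(88.7)]
scope button 2view (array([582.45731671, 198.67234511, 118.90022567]), np.float64(0.2535106939052281))
block blue 2view (array([445.86111264, 177.58340963,  61.74749714]), np.float64(0.26642732539918274))
slot label 2view (array([ 532.57815393, -208.65245341,   33.94322915]), np.float64(0.024613403105082973))
cam in tool [  71.74971871   -0.33377015 -175.84051504] 
 [[-8.10288500e-04 -9.60574691e-01 -2.78020875e-01]
 [ 9.99999375e-01 -9.92613932e-04  5.15039842e-04]
 [-7.70701631e-04 -2.78020284e-01  9.60574894e-01]] [[372.40175211   0.         277.67816617]
 [  0.         372.40175211 214.15468569]
 [  0.           0.           1.        ]]
tool axes [[-9.20801237e-01 -3.90031269e-01 -8.31289124e-04]
 [-3.90032143e-01  9.20799637e-01  1.71934146e-03]
 [ 9.48537920e-05  1.90740122e-03 -9.99998176e-01]]
```

```bash
python3 -m creep '{"translation":[[1.5,5.8,0],[3.1,11.6,0],[4.6,17.4,0],[6.2,23.2,0],[7.7,29,0],[9.3,34.8,0],[10.8,40.6,0],[12.4,46.4,0]],"delta_rot":[[0,0,6],[0,0,12],[0,0,18],[0,0,24],[0,0,30],[0,0,36],[0,0,42],[0,0,48]],"hand":[8.5,8.5,8.5,8.5,8.5,8.5,8.5,8.5]}'
python3 -m creep '{"translation":[[1.6,5.8,0],[3.2,11.6,0],[4.8,17.4,0],[6.4,23.2,0],[7.7,28.2,0],[7.7,29.2,0],[7.7,29.2,0],[7.7,29.2,0]],"delta_rot":[[0,0,3],[0,0,6],[0,0,9],[0,0,11.5],[0,0,11.5],[0,0,11.5],[0,0,11.5],[0,0,11.5]],"hand":[6,6,6,6,6,6,6,6]}'
cat > w.py <<'E'
from h import *
import sys
# usage w.py name x y margin zlo zhi : wrist cut around (x,y)
def shot(name):
    st=read_state();c=get_calibration("wrist");p,d=get_image("wrist")
    np.savez(name+".npz",p=p,d=d,**c);cv2.imwrite(f"pics/{name}.png",cv2.cvtColor(p,cv2.COLOR_RGB2BGR))
    return st,c,p,d,cloud(c,d)
def cut(X,x,y,m,z0,z1):
    q=X.reshape(-1,3);q=q[(abs(q[:,0]-x)<m)&(abs(q[:,1]-y)<m)&(q[:,2]>z0)&(q[:,2]<z1)]
    return q[:,2].mean().round(1),len(q),q[:,:2].mean(0).round(1),[np.round(a,1) for a in rect(q)]
if __name__=="__main__":
    st,c,p,d,X=shot(sys.argv[1]);a=list(map(float,sys.argv[2:]))
    M=R.from_quat(st["ee_rot"]).as_matrix()
    print("t",st["clock"],"tcp",st["position"].round(1),"yaw y",np.degrees(np.arctan2(M[1,1],M[0,1])).round(2),"z",M[:,2].round(4),"w",st["gripper_width"])
    print(cut(X,*a))
E
python3 w.py w1 445 181 35 50 75
```

```text
clock: 1.1
position: [367.7, -109.6, 197.1]
ee_rot: [-0.582, 0.813, -0.0, 0.0]
contact_force: [2.4, 0.1, 0.1]
gripper_width: 85.0
grasp_force: 0.0
clock: 2.1
position: [444.4, 179.3, 197.0]
ee_rot: [-0.659, 0.752, 0.0, -0.0]
contact_force: [0.8, -0.4, 0.4]
gripper_width: 59.8
grasp_force: 0.0
t 2.1 tcp [444.4 179.3 197. ] yaw y 172.4 z [-5.e-04 -3.e-04 -1.e+00] w 59.807836019116415
(np.float64(59.1), 965, array([443.4, 181.3]), [array([443.5, 182.2]), np.float64(19.3), np.float64(36.5), np.float64(82.4)])
```

View pics/w1.png

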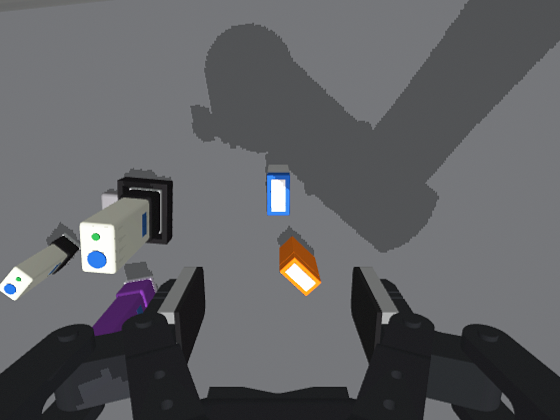

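The wrist view shows the blue block at (278,194), with its edges square to the fingers. The orange one at (300,275) lies clear in y, so I'm going down to grasp.

```bash
python3 -m creep '{"translation":[[-0.05,0.15,-4],[-0.1,0.15,-8],[-0.1,0.15,-12],[-0.1,0.15,-15],[-0.1,0.15,-16.5],[-0.1,0.15,-17],[-0.1,0.15,-17],[-0.1,0.15,-17]],"delta_rot":[[0,0,0],[0,0,0],[0,0,0],[0,0,0],[0,0,0],[0,0,0],[0,0,0],[0,0,0]],"hand":[6,6,6,6,6,6,6,6]}'
python3 -m creep '{"translation":[[0,0,0],[0,0,0],[0,0,0],[0,0,0],[0,0,0],[0,0,0]],"delta_rot":[[0,0,0],[0,0,0],[0,0,0],[0,0,0],[0,0,0],[0,0,0]],"hand":[1,1,1,1,1,1]}'
python3 - <<'E'
from w import *
st,c,p,d,X=shot("w2");print(st["position"],st["gripper_width"],st["grasp_force"]);print(cut(X,444,182,35,57.5,66))
E
```

```text
clock: 3.15
position: [444.5, 182.3, 27.9]
ee_rot: [-0.659, 0.752, -0.0, 0.001]
contact_force: [-0.4, -0.7, 0.4]
gripper_width: 59.7
grasp_force: 0.0
clock: 3.9
position: [443.8, 182.1, 27.0]
ee_rot: [-0.659, 0.752, -0.0, -0.0]
contact_force: [-0.3, 0.2, 0.2]
gripper_width: 10.0
grasp_force: 0.0
[443.84221681 182.06556524  26.96794411] 10.002495854303362 0.0
(np.float64(59.5), 2410, array([442.8, 178.1]), [array([439.6, 180.8]), np.float64(25.0), np.float64(37.8), np.float64(-84.9)])
```

View pics/w2.png

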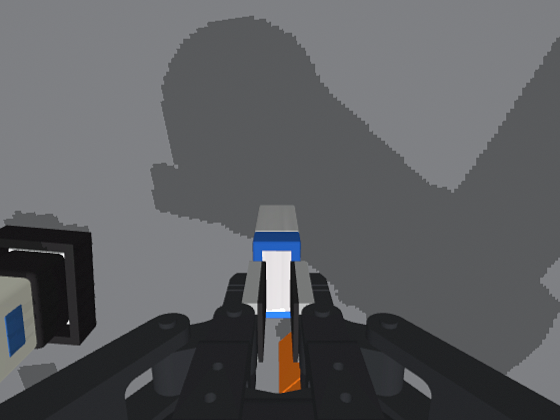

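The picture shows the closed pads at (262–295, 262–360) over the block's top face, and nothing is gripped (width 10 mm, force 0). I'll measure the pad heights.

```bash
python3 - <<'E'
from w import *
f=np.load("w2.npz");X=cloud(f,f["d"])
for v,u in [(212,278),(240,278),(258,278),(270,250),(290,250),(290,262),(310,262),(270,300),(290,300),(290,293),(340,263),(290,278),(310,278),(315,290),(340,290),(300,235),(350,278)]:
    print((u,v),f["d"][v,u].round(1),X[v,u].round(1))
E
python3 -c "
from bench import *
print(read_state())"
```

```text
(278, 212) 195.7 [440.5 164.3  14.6]
(278, 240) 154.3 [440.6 164.1  57.7]
(278, 258) 155.3 [441.6 171.6  58.9]
(250, 270) 141.5 [452.  169.1  72.9]
(250, 290) 126.2 [450.9 169.3  88.8]
(262, 290) 125.6 [446.8 169.6  89.4]
(262, 310) 120.7 [447.2 173.5  95.6]
(300, 270) 142.3 [433.2 172.   72.2]
(300, 290) 126.7 [434.1 171.8  88.4]
(293, 290) 126.4 [436.5 171.3  88.7]
(263, 340) 128.2 [449.  187.2  91.8]
(278, 290) 158.4 [443.5 185.8  59.7]
(278, 310) 161.6 [444.8 195.5  59.3]
(290, 315) 148.9 [439.4 191.4  71.1]
(290, 340) 225.0 [444.2 246.8   8. ]
(235, 300) 128.3 [456.8 172.9  87.9]
(278, 350) 237.3 [453.1 259.3  -0.9]
{'clock': 3.95, 'joints': array([ 7.28839431e-01,  3.48539678e-01, -5.59803689e-01, -1.61315123e-06,
       -6.62621613e-01, -8.60346478e-01]), 'joint_vel': array([ 0.00097176,  0.00020736, -0.00064229, -0.00037188, -0.00083708,
       -0.00163424]), 'joint_efforts': array([ 1.87518432e-03, -3.09945989e+01,  1.24761128e+01,  2.77195506e+00,
       -3.95555517e-04,  1.81531112e-05]), 'position': array([443.82018161, 182.0321699 ,  26.95043952]), 'ee_rot': array([-6.59116988e-01,  7.52040417e-01, -2.79236702e-07, -8.43277514e-05]), 'contact_force': array([-0.07450857,  0.0546661 ,  0.28767484]), 'wrist_torque': array([-0.07268541, -0.0193791 , -0.02238604]), 'grasp_force': 0.0, 'gripper_width': 9.90949445243609}
```

```bash
python3 - <<'E'
from w import *
for n,tz in (("w1",197.),("w2",27.)):
    f=np.load(n+".npz");d=f["d"];X=cloud(f,d)
    # near points: fingers/gripper (depth < 165 for w2; <200 w1)
    for u0,u1 in ((140,279),(279,420)):
        q=X[200:420,u0:u1].reshape(-1,3);dd=d[200:420,u0:u1].ravel();q=q[(dd>0)&(q[:,2]>(63 if n=="w2" else 150))]
        print(n,"lowest finger pts rel TCP",(np.sort(q[:,2])[[0,5,20,100]]-tz).round(1),"at",q[np.argsort(q[:,2])[:60],:2].mean(0).round(1))
    for u in (245,255,262,268,190,195):
        print(u,[(v,round(float(X[v,u,2]),0),round(float(X[v,u,1]),0)) for v in range(255,330,8)])
E
```

```text
w1 lowest finger pts rel TCP [37.7 38.5 39.6 42.3] at [473.4 174.6]
w1 lowest finger pts rel TCP [37.7 38.6 39.3 42.4] at [413.8 182.1]
245 [(255, -1.0, 257.0), (263, -1.0, 266.0), (271, -1.0, 276.0), (279, -1.0, 285.0), (287, -2.0, 295.0), (295, -0.0, 304.0), (303, -2.0, 315.0), (311, -1.0, 324.0), (319, -1.0, 334.0), (327, -1.0, 345.0)]
255 [(255, -3.0, 259.0), (263, -0.0, 267.0), (271, -1.0, 277.0), (279, -2.0, 287.0), (287, -2.0, 297.0), (295, -1.0, 306.0), (303, -1.0, 316.0), (311, -2.0, 326.0), (319, -1.0, 336.0), (327, -0.0, 346.0)]
262 [(255, -2.0, 260.0), (263, -2.0, 269.0), (271, 0.0, 277.0), (279, -1.0, 287.0), (287, -1.0, 297.0), (295, -2.0, 307.0), (303, 373.0, 108.0), (311, 0.0, 326.0), (319, -2.0, 337.0), (327, -2.0, 348.0)]
268 [(255, -1.0, 260.0), (263, -1.0, 270.0), (271, 0.0, 278.0), (279, 0.0, 288.0), (287, -0.0, 298.0), (295, -0.0, 307.0), (303, -1.0, 318.0), (311, -2.0, 328.0), (319, 0.0, 337.0), (327, 0.0, 347.0)]
190 [(255, -1.0, 249.0), (263, -1.0, 258.0), (271, 244.0, 163.0), (279, 249.0, 164.0), (287, 256.0, 164.0), (295, 259.0, 166.0), (303, 258.0, 169.0),
[... 948 characters left out ...]
0), (303, 96.0, 171.0), (311, 96.0, 174.0), (319, 97.0, 176.0), (327, 98.0, 178.0)]
268 [(255, 59.0, 170.0), (263, 59.0, 173.0), (271, 59.0, 177.0), (279, 61.0, 180.0), (287, 60.0, 184.0), (295, 60.0, 188.0), (303, 60.0, 191.0), (311, 60.0, 195.0), (319, -0.0, 236.0), (327, -2.0, 242.0)]
190 [(255, -2.0, 188.0), (263, -0.0, 193.0), (271, -1.0, 198.0), (279, -1.0, 203.0), (287, -1.0, 208.0), (295, -2.0, 214.0), (303, -1.0, 219.0), (311, -1.0, 225.0), (319, -1.0, 230.0), (327, 104.0, 171.0)]
195 [(255, -2.0, 189.0), (263, -0.0, 193.0), (271, -1.0, 198.0), (279, -1.0, 204.0), (287, -1.0, 209.0), (295, -0.0, 214.0), (303, -1.0, 219.0), (311, -1.0, 225.0), (319, -2.0, 231.0), (327, 105.0, 171.0)]
```

The visible fingertips lie about 37 mm behind the reported TCP, and closing over the 20 mm block without contact confirms it. I'll go by the seen tips: open, go 36 mm deeper and close again.

```bash
python3 -m creep '{"translation":[[0,0,0],[0,0,0],[0,0,0],[0,0,-1],[0,0,-2],[0,0,-3],[0,0,-3.6],[0,0,-3.6]],"delta_rot":[[0,0,0],[0,0,0],[0,0,0],[0,0,0],[0,0,0],[0,0,0],[0,0,0],[0,0,0]],"hand":[6,6,6,6,6,6,6,6]}'
python3 -m creep '{"translation":[[0,0,0],[0,0,0],[0,0,0],[0,0,0],[0,0,0],[0,0,0]],"delta_rot":[[0,0,0],[0,0,0],[0,0,0],[0,0,0],[0,0,0],[0,0,0]],"hand":[1,1,1,1,1,1]}'
```

```text
clock: 4.95
position: [443.5, 181.7, -9.7]
ee_rot: [-0.659, 0.752, -0.0, -0.001]
contact_force: [-0.1, -0.2, -0.4]
gripper_width: 59.7
grasp_force: 0.0
clock: 5.7
position: [444.2, 182.3, -8.5]
ee_rot: [-0.659, 0.752, -0.0, 0.0]
contact_force: [-1.6, -0.6, 5.2]
gripper_width: 19.6
grasp_force: 59.1
```

```bash
python3 -m creep '{"translation":[[0,0,1],[0,0,4],[0,0,8],[0,0,12],[0,0,16],[0,0,19],[0,0,20],[0,0,20]],"delta_rot":[[0,0,0],[0,0,0],[0,0,0],[0,0,0],[0,0,0],[0,0,0],[0,0,0],[0,0,0]],"hand":[1,1,1,1,1,1,1,1]}'
python3 -m creep '{"translation":[[0.5,-3,0],[1.2,-8,0],[2.1,-14,0],[3,-20,0],[3.9,-26,0],[4.8,-32,0],[5.6,-37,0],[5.9,-39,0]],"delta_rot":[[0,0,0],[0,0,0.5],[0,0,1],[0,0,1.5],[0,0,2],[0,0,2.5],[0,0,3],[0,0,3.5]],"hand":[1,1,1,1,1,1,1,1]}'
python3 -m creep '{"translation":[[0,0,0],[0,0,0]],"delta_rot":[[0,0,0],[0,0,0]],"hand":[1,1]}'
python3 - <<'E'
from w import *
st,c,p,d,X=shot("w3");print(st["position"],st["gripper_width"],st["grasp_force"])
print("rack",cut(X,503,-208,135,28,40))
E
```

```text
clock: 6.7
position: [443.2, 181.8, 190.4]
ee_rot: [-0.659, 0.752, 0.0, -0.0]
contact_force: [0.0, -0.0, -3.6]
gripper_width: 19.4
grasp_force: 59.3
clock: 7.7
position: [501.5, -210.2, 188.0]
ee_rot: [-0.681, 0.733, 0.002, -0.002]
contact_force: [0.4, 0.2, -3.8]
gripper_width: 19.0
grasp_force: 59.2
clock: 7.95
position: [501.9, -207.3, 189.4]
ee_rot: [-0.682, 0.732, 0.001, -0.001]
contact_force: [-0.1, 0.3, -2.4]
gripper_width: 19.6
grasp_force: 59.2
[ 501.89022008 -207.27548515  189.35984543] 19.55411001590734 59.15815740823746
rack (np.float64(33.2), 15390, array([ 499.5, -241.6]), [array([ 500.8, -220.8]), np.float64(86.4), np.float64(196.9), np.float64(86.0)])
```

View pics/w3.png

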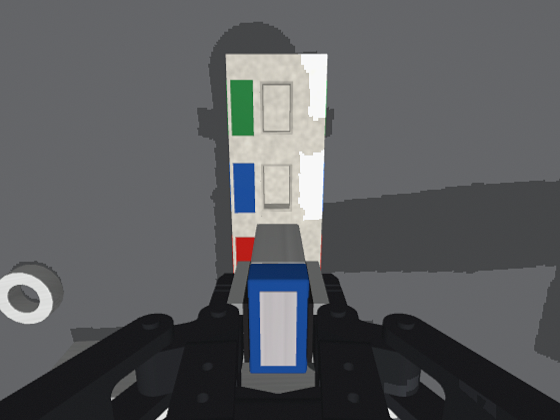

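The wrist view shows the blue slot clear at (277,187), with green at (277,107). The block is held squarely, its top at (278,325) and the near lower edge at row 225.

```bash
cat > slot.py <<'E'
from w import *
def measure(n):
    f=np.load(n+".npz");d=f["d"];X=cloud(f,d);v,u=np.indices(d.shape)
    P=plane(f,np.c_[u.ravel(),v.ravel()],34.).reshape(*d.shape,3)
    m=(d>0)&(X[...,2]<31)&(X[...,2]>0)
    for nm,x,y in (("blue",503,-208),("green",498,-278)):
        k=m&(abs(P[...,0]-x)<21)&(abs(P[...,1]-y)<29)
        b=max(blobs(k),key=lambda b:b[1][4]);print(nm,b[0].round(1),[np.round(a,1) for a in rect(P[b[2]])])
    zt=X[...,2]; return f,X
if __name__=="__main__":
    f,X=measure(sys.argv[1]);q=X.reshape(-1,3);q=q[abs(q[:,0]-503)<60]; q=q[abs(q[:,1]+208)<60]
    t=q[(q[:,2]>255)&(q[:,2]<266)&(abs(q[:,0]-502)<10.5)&(abs(q[:,1]+208)<24)];print("held top",len(t),t.mean(0).round(1),[np.round(a,1) for a in rect(t)])
    s=q[(q[:,2]>203)&(q[:,2]<222)&(abs(q[:,0]-502)<9)]; print("face: y=",np.polyfit(s[:,2],s[:,1],1).round(3),"lowest",np.percentile(q[(q[:,2]>150),2],1).round(1), "x range",np.percentile(s[:,0],[1,99]).round(1))
E
python3 slot.py w3
```

```text
blue [276.2 187. ] [array([ 501.9, -206.8]), np.float64(25.6), np.float64(40.8), np.float64(85.9)]
green [276.  107.5] [array([ 496.9, -276.5]), np.float64(25.7), np.float64(42.6), np.float64(86.5)]
held top 6039 [ 502.  -209.   257.3] [array([ 502. , -207.6]), np.float64(21.0), np.float64(37.9), np.float64(89.9)]
face: y= [-2.00000e-03 -2.24972e+02] lowest 214.3 x range [493.2 509.7]
```

```bash
python3 -m creep '{"translation":[[0,0.1,-2],[0,0.1,-4],[0,0.1,-6],[0,0.1,-7],[0,0.1,-7],[0,0.1,-7],[0,0.1,-7],[0,0.1,-7]],"delta_rot":[[0,0,0],[0,0,0],[0,0,0],[0,0,0],[0,0,0],[0,0,0],[0,0,0],[0,0,0]],"hand":[1,1,1,1,1,1,1,1]}'
python3 - <<'E'
from w import *
st,c,p,d,X=shot("w4");M=R.from_quat(st["ee_rot"]).as_matrix()
print(st["position"].round(1),M[:,2].round(4),R.from_quat(c["attitude"]).as_matrix().T@M[:,2])
v,u=np.indices(d.shape);P=plane(c,np.c_[u.ravel(),v.ravel()],34.).reshape(*d.shape,3)
m=(d>0)&(X[...,2]<31)&(X[...,2]>0)&(abs(P[...,0]-502)<21)&(abs(P[...,1]+208)<29)
b=max(blobs(m),key=lambda b:b[1][4]);q=P[b[2]];print("slot",b[1],[np.round(a,1) for a in rect(q)],"ymin",q[:,1].min())
a=np.radians(-4);ex=np.array([np.cos(a),np.sin(a)]);ey=np.array([-ex[1],ex[0]]);o=np.array([502,-207])
s=(q[:,:2]-o)@ex;t=(q[:,:2]-o)@ey
mid=t<-5;print("slot s range",np.percentile(s[mid],[1,99]).round(1),"t min",np.percentile(t,1).round(1))
# held block: front face points (z 125..150) and top (z 174..195)
q=X.reshape(-1,3);q=q[(np.hypot(*(q[:,:2]-o).T)<40)]
r=np.c_[(q[:,:2]-o)@ex,(q[:,:2]-o)@ey,q[:,2]]
f=r[(r[:,2]>122)&(r[:,2]<142)&(r[:,1]<-14)];print("face s",np.percentile(f[:,0],[1,50,99]).round(1),"t",np.median(f[:,1]).round(2),"low",np.percentile(r[(r[:,2]>80),2],.5))
print("t vs z",np.polyfit(f[:,2],f[:,1],1).round(3),"t vs s",np.polyfit(f[:,0],f[:,1],1).round(3))
tp=r[(abs(r[:,2]-187)<6)&(abs(r[:,0])<16)];print("top",len(tp),tp.mean(0),np.percentile(tp,[1,99],0).round(1))
E
```

```text
clock: 9.0
position: [503.1, -207.0, 121.5]
ee_rot: [-0.682, 0.732, -0.0, 0.0]
contact_force: [-0.8, -0.8, -4.3]
gripper_width: 19.1
grasp_force: 59.1
[ 503.1 -207.   121.5] [ 1.e-03 -1.e-04 -1.e+00] [-0.00121077 -0.27917806  0.96023859]
slot [ 261  179   36   45 1450] [array([ 501.5, -211.6]), np.float64(25.6), np.float64(33.1), np.float64(85.9)] ymin -228.76731023436696
slot s range [-12.2  11.7] t min -20.4
face s [-9.2  0.6 10.1] t -18.05 low 136.2274661303774
t vs z [-1.0000e-03 -1.7906e+01] t vs s [-1.0000e-03 -1.8061e+01]
top 7479 [  0.33216036  -3.50085761 189.0183246 ] [[-14.3 -18.4 181.7]
 [ 14.5  17.  192.8]]
```

View pics/w4.png

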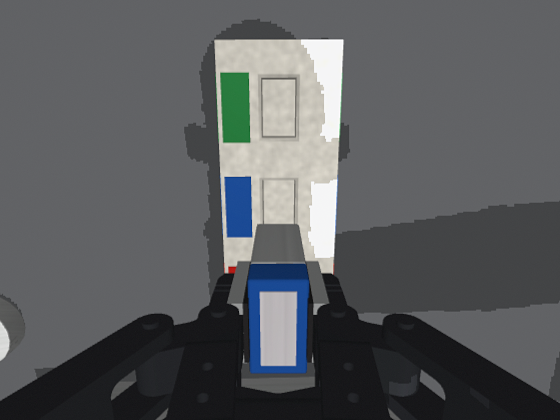

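The wrist view shows the held block (278,320) lined up over the blue slot at (279,200), and its yaw matches. It needs about -0.7 mm in x, then it can go down.

```bash
python3 -m creep '{"translation":[[-0.07,0.02,-2],[-0.07,0.02,-4.5],[-0.07,0.02,-7],[-0.07,0.02,-8.5],[-0.07,0.02,-9.2],[-0.07,0.02,-9.4],[-0.07,0.02,-9.6],[-0.07,0.02,-9.8]],"delta_rot":[[0,0,0],[0,0,0],[0,0,0],[0,0,0],[0,0,0],[0,0,0],[0,0,0],[0,0,0]],"hand":[1,1,1,1,1,1,1,1]}'
python3 -m creep '{"translation":[[0,0,-0.3],[0,0,-0.6],[0,0,-0.9],[0,0,-1.2],[0,0,-1.5],[0,0,-1.7],[0,0,-1.8],[0,0,-1.8]],"delta_rot":[[0,0,0],[0,0,0],[0,0,0],[0,0,0],[0,0,0],[0,0,0],[0,0,0],[0,0,0]],"hand":[1,1,1,1,1,1,1,1]}'
python3 - <<'E'
from h import *
for n in("top","side"):
    p,d=get_image(n);np.savez(n+"1.npz",p=p,d=d);cv2.imwrite(f"pics/{n}1.png",cv2.cvtColor(p,cv2.COLOR_RGB2BGR))
s=cv2.imread("pics/side1.png");cv2.imwrite("pics/side1c.png",cv2.resize(s[180:400,130:400],None,fx=2.2,fy=2.2))
E
```

```text
clock: 10.05
position: [502.7, -206.8, 23.6]
ee_rot: [-0.682, 0.732, -0.001, 0.0]
contact_force: [0.0, 1.0, -3.9]
gripper_width: 19.0
grasp_force: 59.1
clock: 11.05
position: [502.2, -206.7, 5.0]
ee_rot: [-0.682, 0.732, 0.0, -0.0]
contact_force: [-0.2, 0.4, -4.3]
gripper_width: 19.0
grasp_force: 59.1
```

View pics/side1c.png

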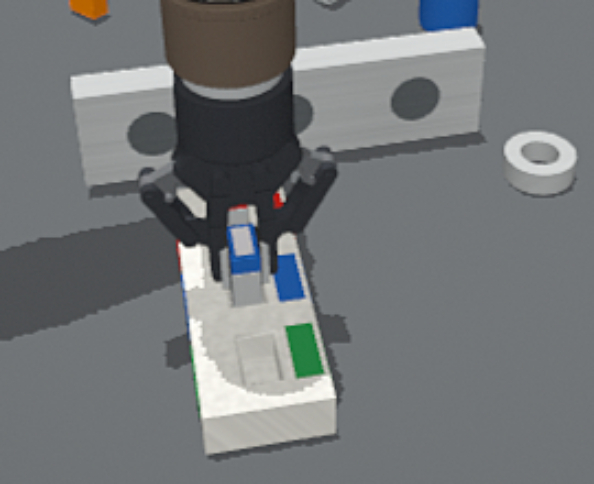

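The crop shows the block going into the slot at (245,290) with the fingers above the rack. The wrist still carries its weight, so I'll go down a little more until it touches.

```bash
python3 -m creep '{"translation":[[0,0,-0.1],[0,0,-0.15],[0,0,-0.2],[0,0,-0.25],[0,0,-0.25]],"delta_rot":[[0,0,0],[0,0,0],[0,0,0],[0,0,0],[0,0,0]],"hand":[1,1,1,1,1]}'
```

```text
clock: 11.78
position: [502.2, -206.8, 3.5]
ee_rot: [-0.682, 0.731, -0.0, -0.0]
contact_force: [-2.2, 1.6, 4.9]
gripper_width: 19.5
grasp_force: 60.6
```

```bash
python3 -m creep '{"translation":[[0,0,0],[0,0,0],[0,0,0],[0,0,1],[0,0,3],[0,0,8],[0,0,14],[0,0,20]],"delta_rot":[[0,0,0],[0,0,0],[0,0,0],[0,0,0],[0,0,0],[0,0,0],[0,0,0],[0,0,0]],"hand":[4.5,4.5,4.5,4.5,4.5,4.5,4.5,4.5]}'
python3 - <<'E'
from w import *
st,c,p,d,X=shot("w5");print(st["position"].round(1),st["gripper_width"]);print("blue block",cut(X,502,-207,30,64,80),"\nred",cut(X,508,-137,30,64,80))
E
```

```text
clock: 12.78
position: [501.9, -206.8, 205.2]
ee_rot: [-0.682, 0.732, -0.0, 0.0]
contact_force: [1.2, -0.5, 0.0]
gripper_width: 45.2
grasp_force: 0.0
[ 501.9 -206.8  205.2] 45.24180080008254
blue block (np.float64(71.2), 970, array([ 501.5, -207.6]), [array([ 501.5, -206.8]), np.float64(19.2), np.float64(36.4), np.float64(85.7)]) 
red (np.float64(71.0), 855, array([ 506.9, -138.6]), [array([ 507.1, -137.5]), np.float64(19.4), np.float64(36.5), np.float64(86.0)])
```

The block is seated: its top is at 71.2 against 71.0 for the red one, with yaw and centre right. Next is the scope.

```bash
python3 -m creep '{"translation":[[0.6,3,0],[1.6,8,0],[2.8,14,0],[4,20,0],[5.2,26,0],[6.4,32,0],[7.4,37,0],[7.9,39.7,0]],"delta_rot":[[0,0,-1],[0,0,-2],[0,0,-3],[0,0,-4],[0,0,-5],[0,0,-6],[0,0,-7],[0,0,-8.2]],"hand":[6,6,6,6,6,6,6,6]}'
python3 -m creep '{"translation":[[0,0,0],[0,0,0],[0,0,0]],"delta_rot":[[0,0,0],[0,0,0],[0,0,0]],"hand":[6,6,6]}'
python3 w.py w6 581 190 35 110 125
python3 - <<'E'
from w import *
f=np.load("w6.npz");X=cloud(f,f["d"]);print("dock rim",cut(X,590,188,55,14,26))
q=X.reshape(-1,3);q=q[(q[:,2]>60)&(np.hypot(q[:,0]-581,q[:,1]-190)<130)&(q[:,2]<150)]
import collections
for ce,st,l in blobs(((X[...,2]>60)&(X[...,2]<150)&(f["d"]>0)),60):
    Q=X[l];print(ce.round(0),st[4],Q.min(0).round(0),Q.max(0).round(0))
E
```

```text
clock: 13.82
position: [581.3, 192.9, 202.6]
ee_rot: [-0.628, 0.778, -0.0, 0.0]
contact_force: [0.1, 0.1, -0.6]
gripper_width: 60.1
grasp_force: 0.0
clock: 14.2
position: [581.0, 189.2, 202.8]
ee_rot: [-0.627, 0.779, -0.0, 0.0]
contact_force: [-0.6, 1.1, 0.0]
gripper_width: 59.8
grasp_force: 0.0
t 14.2 tcp [581.  189.2 202.8] yaw y 167.7 z [ 2.e-04  1.e-04 -1.e+00] w 59.84203053740584
(np.float64(115.9), 1853, array([580. , 190.1]), [array([580.1, 191.2]), np.float64(25.9), np.float64(40.0), np.float64(77.0)])
dock rim (np.float64(18.5), 1051, array([581. , 183.9]), [array([589.1, 189.5]), np.float64(62.2), np.float64(66.2), np.float64(-12.6)])
[ 36. 189.] 4626 [749. 112.  60.] [797. 171. 125.]
[278. 204.] 2214 [564. 170.  60.] [596. 213. 119.]
[448. 230.] 61 [432. 249.  60.] [443. 265.  61.]
[460. 238.] 69 [423. 260.  60.] [434. 275.  62.]
[177. 255.] 864 [663. 209.  60.] [695. 240.  83.]
[272. 313.] 2299 [593. 268.  60.] [622. 309. 114.]
```

View pics/w6.png

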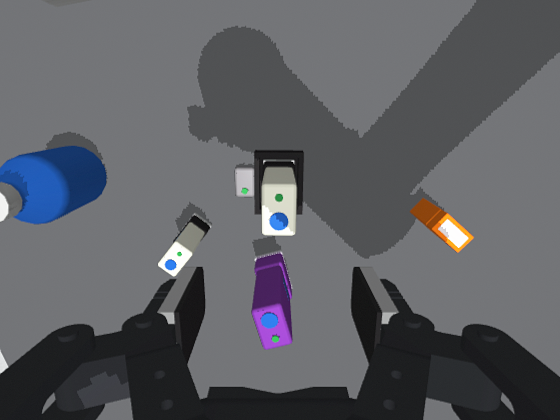

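The wrist view shows the scope squarely under the tool at (278,204). The purple one at (272,313) and the small one at (183,245) are clear of the fingers' path. I'll go down and grip the white part.

```bash
python3 -m creep '{"translation":[[-0.08,0.1,-4],[-0.08,0.1,-8],[-0.08,0.1,-11.5],[-0.08,0.1,-14.5],[-0.08,0.1,-16.5],[-0.08,0.1,-17.5],[-0.08,0.1,-18],[-0.08,0.1,-18]],"delta_rot":[[0,0,0],[0,0,0],[0,0,0],[0,0,0],[0,0,0],[0,0,0],[0,0,0],[0,0,0]],"hand":[6,6,6,6,6,6,6,6]}'
python3 -m creep '{"translation":[[0,0,0],[0,0,0],[0,0,0],[0,0,0],[0,0,0],[0,0,0]],"delta_rot":[[0,0,0],[0,0,0],[0,0,0],[0,0,0],[0,0,0],[0,0,0]],"hand":[1.5,1.5,1.5,1.5,1.5,1.5]}'
```

```text
clock: 15.25
position: [580.7, 191.3, 23.0]
ee_rot: [-0.628, 0.778, -0.0, 0.0]
contact_force: [-0.6, -0.3, 0.5]
gripper_width: 60.4
grasp_force: 0.0
clock: 16.0
position: [580.9, 191.5, 23.4]
ee_rot: [-0.628, 0.778, -0.0, 0.001]
contact_force: [0.6, -0.5, 6.4]
gripper_width: 25.3
grasp_force: 52.5
```

```bash
python3 -m creep '{"translation":[[0,0,1],[0,0,3],[0,0,6.5],[0,0,10],[0,0,13.5],[0,0,16.5],[0,0,17.5],[0,0,17.5]],"delta_rot":[[0,0,0],[0,0,0],[0,0,0],[0,0,0],[0,0,0],[0,0,0],[0,0,0],[0,0,0]],"hand":[1.5,1.5,1.5,1.5,1.5,1.5,1.5,1.5]}'
python3 -m creep '{"translation":[[-0.6,-3,0],[-1.4,-7,0],[-2.4,-12,0],[-3.4,-17,0],[-4.4,-22,0],[-5.4,-27,0],[-6.4,-32,0],[-7.3,-36.5,0]],"delta_rot":[[0,0,1],[0,0,2],[0,0,3],[0,0,4],[0,0,5],[0,0,6],[0,0,7],[0,0,8.2]],"hand":[1.5,1.5,1.5,1.5,1.5,1.5,1.5,1.5]}'
python3 -m creep '{"translation":[[-0.4,-2,0],[-0.6,-3.3,0],[-0.6,-3.3,0],[-0.6,-3.3,0],[-0.6,-3.3,0]],"delta_rot":[[0,0,0],[0,0,0],[0,0,0],[0,0,0],[0,0,0]],"hand":[1.5,1.5,1.5,1.5,1.5]}'
python3 - <<'E'
from w import *
st,c,p,d,X=shot("w7");M=R.from_quat(st["ee_rot"]).as_matrix()
print(st["position"].round(1),M[:,2].round(4))
o=np.array([501.5,-206.8]);a=np.radians(-4);ex=np.array([np.cos(a),np.sin(a)]);ey=np.array([-ex[1],ex[0]])
q=X[d>0];r=np.c_[(q[:,:2]-o)@ex,(q[:,:2]-o)@ey,q[:,2]]
f=r[(r[:,1]<-12)&(r[:,1]>-40)&(abs(r[:,0])<25)&(r[:,2]>150)]
for z in range(170,300,8):
    k=f[(f[:,2]>=z)&(f[:,2]<z+8)&(abs(f[:,0])<9)]
    k2=f[(f[:,2]>=z)&(f[:,2]<z+8)]
    if len(k)>10: print(z,len(k),np.median(k[:,1]).round(1),"s",np.percentile(k2[:,0],[1,99]).round(1),"slope",np.polyfit(k[:,0],k[:,1],1)[0].round(3))
b=r[(r[:,2]>64)&(r[:,2]<80)&(abs(r[:,0])<20)&(abs(r[:,1])<30)];print("block",len(b),np.percentile(b,[1,99],0).round(1) if len(b) else "")
E
```

```text
clock: 17.0
position: [579.9, 191.3, 196.9]
ee_rot: [-0.628, 0.779, 0.0, -0.0]
contact_force: [-0.0, -1.3, -2.5]
gripper_width: 25.1
grasp_force: 52.0
clock: 18.0
position: [505.6, -175.1, 195.4]
ee_rot: [-0.682, 0.732, 0.002, -0.001]
contact_force: [1.5, -0.4, -2.2]
gripper_width: 25.7
grasp_force: 52.0
clock: 18.62
position: [501.6, -205.9, 197.4]
ee_rot: [-0.682, 0.731, 0.0, 0.0]
contact_force: [-0.8, 1.0, -2.9]
gripper_width: 25.0
grasp_force: 52.0
[ 501.6 -205.9  197.4] [-1.e-04  2.e-04 -1.e+00]
178 120 -21.4 s [-15.7  14.2] slope 0.001
186 139 -21.2 s [-15.5  14.1] slope -0.001
194 168 -21.2 s [-14.8  13.3] slope -0.005
202 219 -21.1 s [-15.5  13.9] slope 0.002
210 345 -19.4 s [-15.2  13.4] slope 0.002
218 255 -19.2 s [-13.1  11.8] slope -0.0
226 285 -19.2 s [-13.   11.6] slope -0.003
234 340 -19.2 s [-13.2  11.6] slope -0.0
242 410 -19.2 s [-13.1  11.7] slope -0.0
250 477 -19.2 s [-13.3  11.7] slope 0.001
258 573 -19.2 s [-13.   11.9] slope -0.003
266 711 -19.2 s [-21.4  20. ] slope -0.005
274 852 -19.2 s [-23.5  22.8] slope -0.006
282 2017 -18.5 s [-22.2  22.5] slope 0.003
290 816 -14.8 s [-23.1  22.1] slope 0.008
block 717 [[ -9.6 -18.   66.4]
 [  9.6   5.8  73.1]]
```

View pics/w7.png

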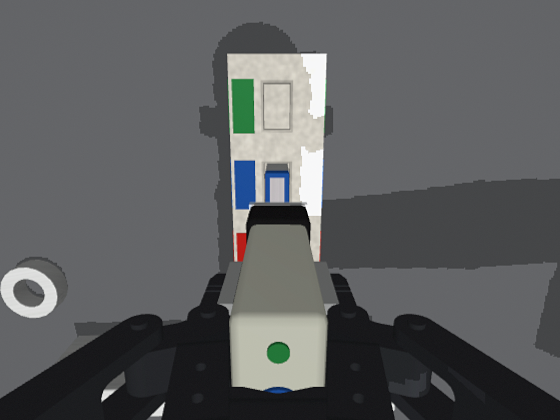

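The wrist view shows the hood (278,225) over the blue block (277,188), square to it, with an offset of about (-0.7, +0.8) mm. I'll correct that and go down 96 mm.

```bash
python3 -m creep '{"translation":[[0.06,-0.08,-2],[0.06,-0.08,-4.5],[0.06,-0.08,-7],[0.06,-0.08,-8.4],[0.06,-0.08,-9.2],[0.06,-0.08,-9.6],[0.06,-0.08,-9.6],[0.06,-0.08,-9.6]],"delta_rot":[[0,0,0],[0,0,0],[0,0,0],[0,0,0],[0,0,0],[0,0,0],[0,0,0],[0,0,0]],"hand":[1.5,1.5,1.5,1.5,1.5,1.5,1.5,1.5]}'
python3 - <<'E'
from w import *
st,c,p,d,X=shot("w8");print(st["position"].round(1))
o=np.array([501.5,-206.8]);a=np.radians(-4);ex=np.array([np.cos(a),np.sin(a)]);ey=np.array([-ex[1],ex[0]])
q=X[d>0];r=np.c_[(q[:,:2]-o)@ex,(q[:,:2]-o)@ey,q[:,2]]
f=r[(r[:,1]<-12)&(r[:,1]>-30)&(abs(r[:,0])<9)]
for z in range(30,150,4):
    k=f[(f[:,2]>=z)&(f[:,2]<z+4)]
    if len(k)>5: print(z,len(k),np.median(k[:,1]).round(1))
n="side";p,d=get_image(n);c=get_calibration(n);X=cloud(c,d)
im=cv2.cvtColor(p,cv2.COLOR_RGB2BGR);cv2.imwrite("pics/side2c.png",cv2.resize(im[130:400,150:400],None,fx=2.2,fy=2.2))
q=X[d>0];r=np.c_[(q[:,:2]-o)@ex,(q[:,:2]-o)@ey,q[:,2]];v,u=np.indices(d.shape)
for z in range(34,130,4):
    k=r[(r[:,2]>=z)&(r[:,2]<z+4)&(abs(r[:,0])<17)&(abs(r[:,1])<30)]
    if len(k)>3: print("side",z,len(k),"s",np.percentile(k[:,0],[3,97]).round(1),"tmin",np.percentile(k[:,1],5).round(1))
E
```

```text
clock: 19.68
position: [502.5, -207.7, 102.2]
ee_rot: [-0.682, 0.732, -0.001, 0.0]
contact_force: [0.2, 0.1, -2.2]
gripper_width: 25.2
grasp_force: 52.1
[ 502.5 -207.7  102.2]
30 381 -24.7
34 59 -22.4
38 40 -18.0
42 39 -18.1
46 42 -17.9
50 42 -18.0
54 41 -18.0
58 50 -18.0
62 29 -18.0
82 30 -23.0
86 67 -23.1
90 81 -22.9
94 76 -22.8
98 72 -22.8
102 90 -22.8
106 86 -22.9
110 108 -22.8
114 257 -21.6
118 106 -20.8
122 126 -20.8
126 125 -20.8
130 127 -20.9
134 153 -20.8
138 171 -20.9
142 176 -20.8
146 183 -20.8
side 34 133 s [-16.5  16.3] tmin -28.7
side 38 24 s [-9.5 10.1] tmin -18.4
side 42 31 s [-9.5  8.8] tmin -18.6
side 46 27 s [-9.3  9.1] tmin -19.0
side 50 33 s [-9.4 10.3] tmin -19.3
side 54 28 s [-9.5  9.4] tmin -19.1
side 58 24 s [-9.5  8.1] tmin -18.7
side 62 27 s [-9.5  9.2] tmin -19.0
side 66 34 s [-8.6  9.6] tmin -19.5
side 70 70 s [-8.9  9.3] tmin -18.3
side 82 10 s [-14.4  11.1] tmin -22.2
side 86 43 s [-14.6  13.6] tmin -24.0
side 90 45 s [-14.5  15.4] tmin -23.6
side 94 52 s [-14.4  12.8] tmin -23.7
side 98 46 s [-14.4  13.7] tmin -23.9
side 102 52 s [-14.4  14.5] tmin -24.1
side 106 47 s [-14.4  14.8] tmin -24.1
side 110 47 s [-14.4  14.4] tmin -24.0
side 114 94 s [-14.2  14.7] tmin -23.4
side 118 43 s [-12.5  11.1] tmin -22.0
side 122 37 s [-10.3  12.6] tmin -22.0
side 126 47 s [-12.6  12.6] tmin -22.0
```

View pics/side2c.png

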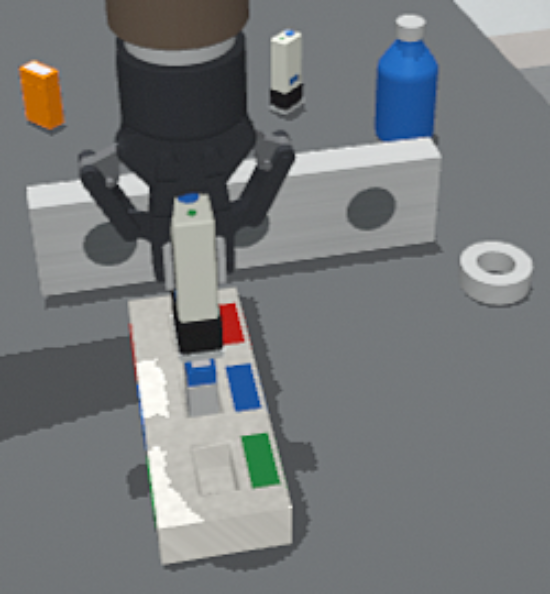

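The crop shows the scope upright over the block with a visible gap. Both views put the lens about 12 mm above it and 0.9 mm off in y, so I'll trim, let it settle and hand in.

```bash
python3 -m creep '{"translation":[[0,0.08,-0.1],[0,0.08,-0.15],[0,0.08,-0.15],[0,0.08,-0.15],[0,0.08,-0.15],[0,0.08,-0.15],[0,0.08,-0.15],[0,0.08,-0.15]],"delta_rot":[[0,0,0],[0,0,0],[0,0,0],[0,0,0],[0,0,0],[0,0,0],[0,0,0],[0,0,0]],"hand":[1.5,1.5,1.5,1.5,1.5,1.5,1.5,1.5]}' && python3 -c "
from bench import *
print(job_done())"
```

```text
clock: 20.78
position: [502.0, -206.7, 100.0]
ee_rot: [-0.682, 0.732, 0.0, 0.0]
contact_force: [0.3, 0.0, -1.8]
gripper_width: 25.7
grasp_force: 52.1
the job is handed in; nothing more can be done
None
```

The job is handed in, with no verdict returned: the blue block is released and seated in the blue slot, and the scope is held upright about 10 mm above it, centred to within about 1 mm by the camera measurements.

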